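# Espresso cup under the spout, capsule lever down

## Robot

A 6-joint arm with a two-finger parallel gripper is mounted at the origin on the work surface. World frame = base frame: x ahead of the robot, y to its left, z up, the work surface at z = 0. Lengths are in mm, angles in rad, forces in N, time in s.
With the tool pointing down it reaches from about 300 to 775 mm from the base axis. Payload 14.6 kg.
Tool frame: the origin (TCP) lies midway between the tips of the shut fingers; the grasp point (between the pads) lies 19 mm behind it (manip.grasp_offset is the distance from the TCP to the grasp point, in mm); z points along the fingers, y is the line along which they close (so a half turn about z gives the same grasp; the last joint's range is limited). The gripper opens to 94 mm and grips with 3 to 60 N. Pads are 16 mm wide; open, the fingers measure 119 mm over their backs; the gripper's body (75 mm by 177 mm) begins 78 mm behind the grasp point.
Start: joints at [-1.322, 0.3, 1.521, -0, 1.321, -0.067], TCP at [170.81, -522.794, 205.446] pointing down, gripper open.
Joint ranges: [-3.03, 3.03], [-0.79, 2.21], [0.23, 2.52], [-1.04, 4.18], [0, 3.07], [-2.55, 2.55]. Speed limits (rad/s): [2.22, 2.22, 2.57, 3.14, 3.14, 3.14].

## Interface

Orientations are given as [roll, pitch, yaw] about the fixed x, y, z axes, in that order (R = Rz(yaw) Ry(pitch) Rx(roll)).
In Python, from cell import manip, viewer gives the robot as it stands. The module is installed in compiled form; this text tells all that it offers.
- The arm moves only by the tool move_arm, never from a script. Its argument "moves" is a list of rows, each a list of 4 numbers: the shift along the tool's x, y, z in m, then the turn about the tool's z in rad. A call has 1 to 12 rows; each row is the pose to reach, as a shift and turn from the pose commanded when the call began, along the tool's axes at that moment; what a row does not reach only later rows make up. A row lasts 1/10 s, in which the tool goes at most 50 mm and 8.59 degrees, less where a joint would pass 70% of its speed; a pose out of reach is approached as far as the arm can. A call with a gripper value outside its range is refused whole. "jaw" is the finger opening in m, from 0 to 0.094, set as the call begins (left out, the last holds). The fingers move at their own pace and stop on an object; "squeeze" is the grip in N (left out, the last holds). Time passes only in rows, so rows that repeat a pose let the fingers close. It gives the time, the measured TCP pose, the force, the opening and the grip force at its end, in the units of the state.
- manip.read_state(): the state, without advancing time (a new reading comes with each control period).
- viewer.camera(name): name is "side" or "top"; returns a dict with "frame" (480x640x3 uint8, blue, green, red), "z_map" (480x640 float32, mm along the optical axis (not along the pixel's ray), 0 where there is no reading), "fx", "fy", "cx", "cy" (pixels), "D" ([k1, k2, p1, p2, k3] as OpenCV has them; the pictures are not rectified), "origin" and "orientation" of the camera in the world. Camera axes: x right, y down, z forward; pixel columns grow to the right and rows downward; lengths in mm; the calibration is good to about 2 mm. A picture is of the moment at which its call begins.
- manip.sign_off(): hands the job in; it is judged then, once.
The state is a dict: "clock": time; "joints": joint angles; "qd": joint speeds; "effort": joint torques, N m; "eef_pos": TCP position; "eef_rot": TCP orientation; "wrist_force": force on the tool from outside, world axes, zero at the start; "moment": the same for the moment, N m; "finger_gap": finger opening in mm; "finger_force": force on a finger pad.
Only numpy, scipy, OpenCV 4.12 (cv2) and the standard library are available. Lean on these libraries where they do the work, as an engineer would, in place of code of your own. Each camera call takes 0.05 s, during which the arm holds its last target. There are 200 camera calls.

## Task

Get the coffee machine ready to pour: stand the small espresso cup on the front of the drip tray, between the two guide rails, then slide it back along the tray under the spout, without lifting it, until it rests against the machine's body. Let go of the cup, then press the lever on top of the machine all the way down to its stop and let it spring back up. Keep the cup upright, do not press the lever before the cup is in place, and leave the other things on the counter where they stand.

Things in the scene. Friction and masses are not known exactly. Their poses are not given: they have to be found in the camera images.
- cup: the small espresso cup: white ceramic, no handle, open at the top, 60 mm high, slightly tapered (outside diameter 50 mm at the foot, 62 mm at the rim), wall 4 mm, about 0.1 to 0.17 kg. The narrowest of three white pieces that share three places on the robot's right (-y). Origin: centre of its underside, z up.
- machine: the capsule coffee machine, fixed. Origin: at counter height under the middle of the front face of its black column; x points from its front to its back, y across, z up. Drip tray and base: x -190 to 110 mm, 120 mm wide, top z = 18 mm. Column: x 0 to 110 mm, 120 mm wide, 168 mm high (clear water tank behind, to x = 172 mm).
- head_edge (a point): middle of the lower front edge of the steel brew head that overhangs the tray: machine x = -62 mm, z = 98 mm. The head is 100 mm wide, up to z = 174 mm. An upright gripper strikes it before the cup is home: the tool must lean back, away from the machine, about 35 to 50 degrees from vertical.
- tray_front (a point): point on the open front of the tray, midway between the guide rails, for standing the cup: machine x = -135 mm, z = 18 mm. Rails run along the machine at y = +34 and -34 mm, 6 mm thick (62 mm free between them), x -173 to -3 mm, tops at z = 30 mm.
- cup_home (a point): where the centre of the cup's underside is when the cup is fully home, its rim touching the column: machine x = -31 mm, y = 0, z = 18 mm. The twin spout is right above, its lower end at z = 88 mm.
- lever (a joint): angle of the lever on top of the machine: 0 up (rest), 0.35 rad fully down at its stop. Hinged across the machine at machine x = 60 mm, z = 184 mm; at rest it reaches forward and up at 0.40 rad from level, at the stop at 0.05 rad. A spring returns it: about 3 N at the pad to start it, 8 N to hold it at the stop.
- lever_pad (a point): middle of the upper face of the lever's black finger pad (45 mm along the lever, 70 mm across), 110 mm along the lever from its hinge; at the stop it is about 37 mm lower than at rest and 10 mm nearer the front of the machine.
- tumbler: tall white ceramic tumbler, 105 mm high, 74 mm rim diameter, no handle; bystander. Origin: centre of its underside.
- sugar_bowl: wide white ceramic bowl, 55 mm high, 88 mm diameter; bystander. Origin: centre of its underside.
- pepper_mill: dark wooden pepper mill, 150 mm high, 52 mm diameter; bystander. Origin: centre of its underside.
- cookie_jar: glass jar with a steel lid, 150 mm high, 100 mm diameter; bystander. Origin: centre of its underside.
Mind the look-alikes: they are no part of the job. Leave any black, blue or orange look-alike of the cup alone.

How it is judged:
By the outcome, as a careful person would: the job done as asked, in the order asked, and still so for the second after the job is handed in, with the robot touching nothing.
It also fails if it takes over 64 s, if anything falls off the work surface, if the arm or the gripper's body presses on something with over 40 N, if the wrist force passes 120 N, or if a joint passes its speed limit or range.

## Working session

There is one attempt and no reset: what is moved stays moved. The work goes in short steps, Python scripts to look and compute and a tool call to move; the robot and the scene stay as the last step left them, time stands still between calls to the robot, and variables do not carry over. Pictures are saved under pics/ and viewed, at most 10 in all, crops included, and the job is handed in when it is done.

Besides the shell and the picture viewer there is one more tool, called after "Request:" as a command line: name --pt "numbers of a row" for each row, then --argument value for the rest. move_arm: Moves the arm, as the interface text tells. Its arguments: {"type":"object","properties":{"moves":{"type":"array"},"jaw":{"type":"number"},"squeeze":{"type":"number"}},"required":["moves"]}

```bash
mkdir -p pics; cat > h.py <<'E'
import numpy as np, cv2
from scipy.spatial.transform import Rotation as R
from cell import manip, viewer
def rot(c):
    o=np.array(c["orientation"],float)
    return o if o.shape==(3,3) else R.from_euler('xyz',o).as_matrix()
def world(c,uv,z=None):
    """pixels -> world by z_map, or by ray onto plane z"""
    uv=np.array(uv,float).reshape(-1,2)
    K=np.array([[c["fx"],0,c["cx"]],[0,c["fy"],c["cy"]],[0,0,1.]])
    n=cv2.undistortPoints(uv.reshape(-1,1,2),K,np.array(c["D"],float)).reshape(-1,2)
    d=np.c_[n,np.ones(len(n))]; O=np.array(c["origin"],float); w=d@rot(c).T
    if z is None:
        s=c["z_map"][uv[:,1].astype(int),uv[:,0].astype(int)]
    else: s=(z-O[2])/w[:,2]
    return O+w*s[:,None]
E
python3 - <<'E'
from h import *
for n in("top","side"):
    c=viewer.camera(n); cv2.imwrite(f"pics/{n}0.png",c["frame"]); print(n,c["origin"],c["orientation"],c["fx"],(c["z_map"]>0).mean())
print(manip.read_state(), manip.grasp_offset)
E
```

```text
top [ 364.07586711  -28.6117934  1109.76602084] [-2.99827063  0.03295942 -1.56163632] 448.4627811208139 0.9959244791666667
side [-197.19456606  801.70607035  930.60335741] [-2.19467209  0.00608586 -2.42845575] 516.1759090416904 0.9960774739583333
{'clock': 0.1, 'joints': array([-1.32157629e+00,  3.00380719e-01,  1.52149126e+00, -4.03002673e-05,
        1.32070080e+00, -6.65962539e-02]), 'qd': array([ 2.24707070e-03, -1.25866368e-03, -6.38347093e-05, -3.48746258e-04,
        2.23735536e-03,  3.02451234e-03]), 'effort': array([ 9.89371911e-04, -5.32648265e+01, -3.53284764e+01,  7.09819794e-02,
        2.35219690e-02, -7.33900970e-05]), 'eef_pos': array([ 170.75939069, -522.5839117 ,  204.97390383]), 'eef_rot': array([-3.14061210e+00, -2.62741942e-05,  3.15826268e-01]), 'wrist_force': array([0.07701559, 0.31627931, 0.32758599]), 'moment': array([ 0.02901751, -0.02744281,  0.00806228]), 'finger_force': 0.0, 'finger_gap': 94.12874046771559} 18.8
```

View pics/top0.png

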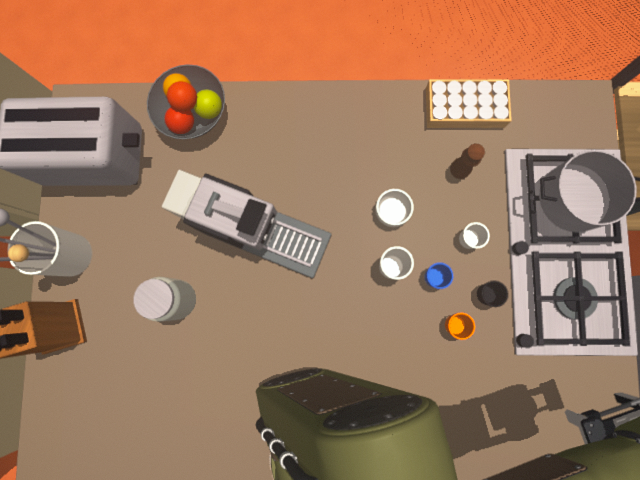

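View pics/side0.png

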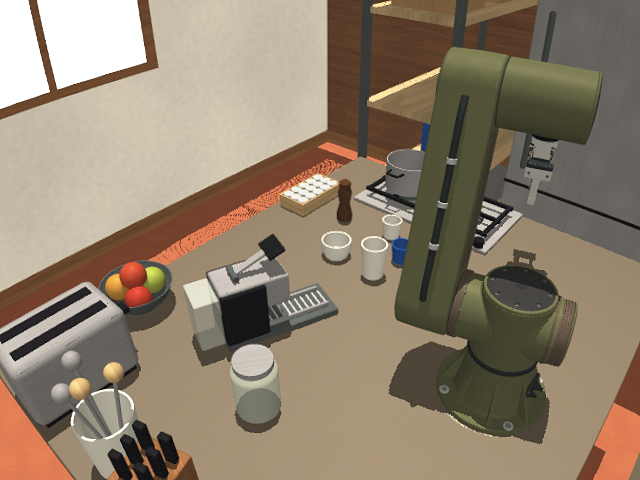

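The top view shows the cup at (476,236), the bowl at (394,208) and the tumbler at (397,263). The machine runs from its tank at (180,195) to the tray front at (315,262), with the lever pad near (252,218). The blue, black and orange look-alikes are at (439,276), (492,293) and (461,326). Next I measure these from the depth map.

```bash
cat >> h.py <<'E'
def cloud(c):
    v,u=np.mgrid[0:480,0:640]; return world(c,np.c_[u.ravel(),v.ravel()]).reshape(480,640,3)
E
python3 - <<'E'
from h import *
c=viewer.camera("top"); P=cloud(c); f=c["frame"]
print("counter z",P[330:360,150:250,2].mean())
for n,(u,v,r) in dict(cup=(476,236,24),bowl=(394,208,28),tumb=(397,263,28),blue=(439,276,22),black=(492,293,22),orange=(461,326,22),mill=(470,160,24),jar=(157,300,40)).items():
    p=P[v-r:v+r,u-r:u+r].reshape(-1,3); zt=np.percentile(p[p[:,2]>15,2],97); q=p[p[:,2]>zt-4]
    (x,y),rr=cv2.minEnclosingCircle(q[:,:2].astype(np.float32)); print(n,"top z %.1f"%zt,np.round((x,y),1),"d %.1f"%(2*rr),len(q))
reg=np.zeros((480,640),bool); reg[165:285,150:335]=1
for a,b in((8,24),(24,36),(160,172),(172,180),(180,260)):
    m=reg&(P[...,2]>a)&(P[...,2]<b); 
    n_,l,s,_=cv2.connectedComponentsWithStats(m.astype(np.uint8))
    if n_>1:
        k=1+s[1:,4].argmax(); q=P[l==k]
        (ct,wh,an)=cv2.minAreaRect(q[:,:2].astype(np.float32)); print(a,b,len(q),np.round(ct,1),np.round(wh,1),round(an,2),"meanz",q[:,2].mean().round(1)); print(np.round(cv2.boxPoints((ct,wh,an)),1).tolist())
# lever pad: dark pixels high
g=f.max(2); m=reg&(P[...,2]>195)&(g<70); q=P[m]; print("pad",len(q),q.mean(0),q.min(0),q.max(0), cv2.minAreaRect(q[:,:2].astype(np.float32)))
E
```

```text
counter z 6.536459684264116
cup top z 64.4 [ 452.4 -205.8] d 396.0 51
bowl top z 59.9 [ 496.  -109.5] d 309.5 62
tumb top z 108.4 [ 418.8 -111.3] d 198.3 107
blue top z 63.6 [ 401.2 -163. ] d 278.8 80
black top z 63.3 [ 378.9 -226.7] d 397.3 97
orange top z 96.4 [364.1 -28.6] d 0.0 12
mill top z 146.6 [ 539.3 -188.4] d 474.1 62
jar top z 153.2 [368.9 190.1] d 437.4 822
8 24 2685 [515.9  94.7] [194.1 120.4] 68.33 meanz 17.7
[[424.1000061035156, 26.700000762939453], [536.0, -17.700000762939453], [607.7000122070312, 162.6999969482422], [495.79998779296875, 207.1999969482422]]
24 36 136 [541.2  66.3] [124.3   6.4] 68.14 meanz 29.7
[[515.0, 9.899999618530273], [521.0, 7.5], [567.2999877929688, 122.80000305175781], [561.2999877929688, 125.19999694824219]]
160 172 343 [520.1 244.4] [157.   21.9] 65.81 meanz 167.7
[[478.0, 177.3000030517578], [498.0, 168.3000030517578], [562.2999877929688, 311.5], [542.2999877929688, 320.5]]
172 180 1925 [559.1 203.8] [170.1  97.8] 68.66 meanz 174.2
[[482.6000061035156, 142.39999389648438], [573.7999877929688, 106.80000305175781], [635.5999755859375, 265.20001220703125], [544.5, 300.79998779296875]]
180 260 1137 [551.3 184. ] [131.   70.2] 68.36 meanz 219.5
[[494.5, 136.0], [559.7999877929688, 110.0999984741211], [608.0999755859375, 231.89999389648438], [542.7999877929688, 257.79998779296875]]
pad 600 [532.8079712  141.26397008 239.6877222 ] [364.07586711 -28.6117934  221.50293124] [ 571.23111431  171.83297403 1109.76602084] ((471.97235107421875, 57.11359405517578), (266.2060241699219, 71.38834381103516), 53.479461669921875)
```

The measurements agree: the machine yaw is about 68.4° and its origin about (550.5, 181.5). The moves only shift the tool and turn it about its own z. I need to learn how the lean can be had, so I'll test the near edge of reach in free space.

Request:
move_arm --pt "0 -0.05 -0.02 0" --pt "0 -0.1 -0.04 0" --pt "0 -0.15 -0.06 0" --pt "0 -0.2 -0.06 0" --pt "0 -0.25 -0.06 0" --pt "0 -0.3 -0.06 0" --pt "0 -0.35 -0.06 0" --pt "0 -0.35 -0.06 0"

```text
clock: 0.95
eef_pos: [61.5, -187.4, 265.7]
eef_rot: [3.138, 0.001, 0.316]
wrist_force: [-0.6, -1.0, 0.7]
finger_gap: 94.1
finger_force: 0.0
```

```bash
python3 - <<'E'
from h import *
s=manip.read_state(); print(s["joints"],s["eef_pos"],s["eef_rot"],R.from_euler('xyz',s["eef_rot"]).as_matrix()[:,2],s["clock"])
c=viewer.camera("top"); P=cloud(c); c0=np.where(c["z_map"]>0,1,0).astype(bool)
M0=np.array([550.6,181.6]); a=np.radians(68.4); mx=np.array([np.cos(a),np.sin(a)]); my=np.array([-mx[1],mx[0]])
for n,(u,v,r) in dict(cup=(476,236,18),bowl=(394,208,24),tumb=(397,263,24),blue=(439,276,17),black=(492,293,19),mill=(472,158,22),jar=(157,300,30)).items():
    sl=np.s_[v-r:v+r,u-r:u+r]; p=P[sl][c0[sl]]; zt=np.percentile(p[:,2],98); q=p[p[:,2]>zt-5]
    (x,y),rr=cv2.minEnclosingCircle(q[:,:2].astype(np.float32)); print(n,"%.1f"%zt,np.round((x,y),1),"d %.1f"%(2*rr),len(q), q[:,:2].mean(0).round(1))
q=P[100:480:20,200:640:20].reshape(-1,3)
m=c0&(P[...,2]>190)&(c["frame"].max(2)<70); m[:165]=0;m[285:]=0;m[:,:200]=0;m[:,300:]=0
q=P[m]; l=np.c_[(q[:,:2]-M0)@mx,(q[:,:2]-M0)@my,q[:,2]]; print("pad machine frame",l.mean(0),np.percentile(l,2,0),np.percentile(l,98,0))
E
```

```text
[-1.44044968e+00 -6.48103921e-01  2.17913136e+00 -6.55416060e-05
  1.60646742e+00 -1.85327108e-01] [  61.46190884 -187.40305955  265.67640116] [3.13757709e+00 8.19460292e-04 3.15669636e-01] [ 4.67677727e-04 -4.07154188e-03 -9.99991602e-01] 0.95
cup 61.0 [ 525.5 -356.7] d 62.4 123 [ 528.8 -357.4]
bowl 55.5 [ 594.8 -168. ] d 87.8 182 [ 595.3 -168.5]
tumb 106.0 [ 457.2 -163.1] d 71.9 183 [ 456.6 -164.8]
blue 61.5 [ 432.9 -268.3] d 62.1 132 [ 433.6 -270.5]
black 61.2 [ 391.2 -394.6] d 63.1 155 [ 392. -397.]
mill 143.8 [ 703.1 -339.9] d 36.7 143 [ 703.1 -340.3]
jar 152.6 [371.6 367.6] d 85.7 1101 [371.6 366.6]
pad machine frame [-42.08955094   0.81433296 232.32547514] [-61.24909053 -31.02790614 223.28636525] [-22.06799984  32.16747032 240.17095887]
```

The cup is at about (525.5, -356.7) with its rim 62.4 mm wide, which matches its size. The lean hardly changed here, so I'll test the upper edge of reach, well above everything.

Request:
move_arm --pt "0 0.02 -0.045 0" --pt "0 0.04 -0.09 0" --pt "0 0.06 -0.135 0" --pt "0 0.08 -0.18 0" --pt "0 0.1 -0.225 0" --pt "0 0.12 -0.27 0" --pt "0 0.14 -0.315 0" --pt "0 0.16 -0.36 0" --pt "0 0.18 -0.405 0" --pt "0 0.2 -0.45 0" --pt "0 0.22 -0.495 0" --pt "0 0.24 -0.54 0"

```text
clock: 2.2
eef_pos: [124.2, -380.7, 715.9]
eef_rot: [3.134, -0.0, 0.316]
wrist_force: [6.6, -12.7, 72.2]
finger_gap: 94.0
finger_force: 0.0
```

Request:
move_arm --pt "0 0.03 -0.04 0" --pt "0 0.06 -0.08 0" --pt "0 0.09 -0.12 0" --pt "0 0.12 -0.16 0" --pt "0 0.15 -0.2 0" --pt "0 0.18 -0.24 0" --pt "0 0.21 -0.28 0" --pt "0 0.24 -0.32 0"

```text
clock: 3.0
eef_pos: [132.7, -406.7, 704.4]
eef_rot: [3.112, 0.0, 0.316]
wrist_force: [0.3, -0.4, 1.2]
finger_gap: 94.1
finger_force: 0.0
```

```bash
python3 - <<'E'
from h import *
s=manip.read_state(); print(s["joints"],s["eef_pos"],s["eef_rot"],R.from_euler('xyz',s["eef_rot"]).as_matrix()[:,2],s["clock"])
E
```

```text
[-1.34253174  0.33883513  0.23483625  0.0043432   2.53859858 -0.08389642] [ 132.73278847 -406.66496005  704.42751522] [3.11217131e+00 1.08346833e-04 3.15772766e-01] [ 0.00903257 -0.02799625 -0.99956722] 3.0
```

Request:
move_arm --pt "0 0.6 -0.6 0" --pt "0 0.6 -0.6 0" --pt "0 0.6 -0.6 0" --pt "0 0.6 -0.6 0" --pt "0 0.6 -0.6 0" --pt "0 0.6 -0.6 0"

```text
clock: 3.6
eef_pos: [148.4, -454.4, 677.6]
eef_rot: [3.094, -0.0, 0.316]
wrist_force: [0.3, -0.3, -0.1]
finger_gap: 93.8
finger_force: 0.0
```

Request:
move_arm --pt "0 0.6 -0.6 0" --pt "0 0.6 -0.6 0"

```text
clock: 3.8
eef_pos: [153.1, -468.7, 672.3]
eef_rot: [3.07, 0.0, 0.316]
wrist_force: [-0.1, 0.4, 0.2]
finger_gap: 94.1
finger_force: 0.0
```

Request:
move_arm --pt "0 0.6 -0.6 0" --pt "0 0.6 -0.6 0"

```text
clock: 4.0
eef_pos: [157.0, -480.8, 668.2]
eef_rot: [3.048, 0.0, 0.316]
wrist_force: [-0.5, -0.5, 0.9]
finger_gap: 94.0
finger_force: 0.0
```

```bash
python3 - <<'E'
from h import *
s=manip.read_state(); print(s["joints"],s["eef_pos"],s["eef_rot"],R.from_euler('xyz',s["eef_rot"]).as_matrix()[:,2],s["clock"])
E
```

```text
[-1.33133514  0.4215859   0.23528484  0.0102931   2.39174295 -0.0684922 ] [ 157.02286983 -480.83420944  668.20059729] [3.04837658e+00 8.52621343e-05 3.15808196e-01] [ 0.02882889 -0.08850424 -0.99565852] 4.0
```

Pushing past the reach limit leans the tool outward, and the lean carries over: about 0.023 rad per call. So I'll go round to the machine's azimuth (68°) at height and build up the lean there. First I check the heights of the obstacles on that side.

Request:
move_arm --pt "0.025 -0.02 -0.002 -0.04" --pt "0.06 -0.05 -0.004 -0.11" --pt "0.1 -0.08 -0.007 -0.19" --pt "0.14 -0.11 -0.01 -0.27" --pt "0.18 -0.14 -0.013 -0.35" --pt "0.22 -0.17 -0.016 -0.43" --pt "0.26 -0.2 -0.019 -0.51" --pt "0.3 -0.235 -0.022 -0.6" --pt "0.34 -0.27 -0.025 -0.68" --pt "0.38 -0.3 -0.028 -0.76" --pt "0.42 -0.33 -0.03 -0.84" --pt "0.45 -0.355 -0.033 -0.87"

```text
clock: 5.2
eef_pos: [474.6, 0.4, 668.3]
eef_rot: [3.083, 0.07, 1.187]
wrist_force: [1.0, -0.5, 0.9]
finger_gap: 94.1
finger_force: 0.0
```

```bash
cat >> h.py <<'E'
def show():
    s=manip.read_state(); M=R.from_euler('xyz',s["eef_rot"]).as_matrix(); z=M[:,2]
    print("t",s["clock"],"j",s["joints"].round(2),"p",s["eef_pos"].round(1)); print("x",M[:,0].round(3),"y",M[:,1].round(3),"z",z.round(3),"lean %.1f az %.1f"%(np.degrees(np.arccos(-z[2])),np.degrees(np.arctan2(z[1],z[0]))))
    return s,M
def tool(dw,M): return np.round(np.array(dw)@M/1000,4)
E
python3 - <<'E'
from h import *
s,M=show(); print(tool(np.array([178,446,668])-s["eef_pos"],M))
for n in("side","top"):
    c=viewer.camera(n);P=cloud(c); q=P[c["z_map"]>0]
    az=np.degrees(np.arctan2(q[:,1],q[:,0])); r=np.hypot(q[:,0],q[:,1])
    for lo in range(300,1100,100):
        m=(az>45)&(az<90)&(r>lo)&(r<lo+100); 
        if m.sum()>20: print(n,lo,m.sum(),np.percentile(q[m,2],99).round())
E
```

```text
t 5.2 j [-0.03  0.36  0.32 -0.13  2.42  0.25] p [4.746e+02 4.000e-01 6.683e+02]
x [ 0.373  0.925 -0.07 ] y [ 0.927 -0.37   0.059] z [ 0.029 -0.087 -0.996] lean 5.2 az -71.8
[ 0.3016 -0.4398 -0.0468]
side 300 4683 644.0
side 400 4564 149.0
side 500 5197 151.0
side 600 4122 249.0
side 700 4747 291.0
side 800 4025 294.0
side 900 4189 190.0
side 1000 529 192.0
top 300 89 661.0
top 400 2170 4.0
top 500 5545 152.0
top 600 9702 243.0
top 700 8371 264.0
top 800 3590 269.0
top 900 2026 193.0
top 1000 44 196.0
```

Request:
move_arm --pt "0.015 -0.022 -0.002 0" --pt "0.04 -0.06 -0.006 0" --pt "0.07 -0.1 -0.01 0" --pt "0.1 -0.14 -0.015 0" --pt "0.125 -0.18 -0.019 0" --pt "0.15 -0.22 -0.023 0" --pt "0.18 -0.26 -0.028 0" --pt "0.205 -0.3 -0.032 0" --pt "0.235 -0.34 -0.036 0" --pt "0.26 -0.38 -0.04 0" --pt "0.285 -0.415 -0.044 0" --pt "0.302 -0.44 -0.047 0"

```text
clock: 6.5
eef_pos: [176.6, 443.4, 655.0]
eef_rot: [3.083, 0.08, 1.185]
wrist_force: [1.2, 1.0, -1.0]
finger_gap: 93.8
finger_force: 0.0
```

Request:
move_arm --pt "0.03 0 0 0" --pt "0.07 0 0.01 0" --pt "0.11 0 0.03 0" --pt "0.15 0 0.05 0" --pt "0.19 0 0.07 0" --pt "0.23 0 0.09 0" --pt "0.26 0 0.12 0" --pt "0.29 0 0.15 0" --pt "0.3 0 0.15 0" --pt "0.33 0 0.15 0" --pt "0.36 0 0.15 0"

```text
clock: 7.6
eef_pos: [273.5, 649.9, 433.2]
eef_rot: [3.082, 0.039, 1.185]
wrist_force: [-0.3, -1.1, 0.8]
finger_gap: 93.6
finger_force: 0.0
```

```bash
python3 -c "
from h import *
show()"
```

```text
t 7.6 j [ 1.14  0.81  0.24 -0.07  2.13  1.49] p [273.5 649.9 433.2]
x [ 0.376  0.926 -0.039] y [ 0.926 -0.373  0.06 ] z [ 0.041 -0.058 -0.997] lean 4.1 az -54.8
```

Request:
move_arm --pt "0.5 0 -0.2 0"

```text
clock: 7.7
eef_pos: [277.1, 660.8, 426.1]
eef_rot: [3.081, 0.014, 1.187]
wrist_force: [0.0, 0.4, -0.2]
finger_gap: 93.8
finger_force: 0.0
```

Request:
move_arm --pt "0.5 0 -0.2 0"

```text
clock: 7.8
eef_pos: [280.3, 671.1, 420.9]
eef_rot: [3.08, -0.014, 1.188]
wrist_force: [0.4, 0.0, -0.7]
finger_gap: 94.1
finger_force: 0.0
```

Request:
move_arm --pt "0.5 0 -0.3 0"

```text
clock: 7.9
eef_pos: [281.5, 677.2, 422.0]
eef_rot: [3.079, -0.039, 1.19]
wrist_force: [-0.1, -0.3, -0.6]
finger_gap: 93.8
finger_force: 0.0
```

Request:
move_arm --pt "0.5 0 -0.3 0"

```text
clock: 8.0
eef_pos: [282.2, 682.4, 426.7]
eef_rot: [3.078, -0.068, 1.192]
wrist_force: [-0.1, 0.1, 0.0]
finger_gap: 94.1
finger_force: 0.0
```

Request:
move_arm --pt "0.5 0 -0.5 0"

```text
clock: 8.1
eef_pos: [279.9, 681.6, 439.1]
eef_rot: [3.078, -0.091, 1.194]
wrist_force: [0.3, 0.1, -0.4]
finger_gap: 94.0
finger_force: 0.0
```

Request:
move_arm --pt "0.5 0 -0.5 0"

```text
clock: 8.2
eef_pos: [277.2, 679.7, 455.1]
eef_rot: [3.077, -0.12, 1.195]
wrist_force: [0.7, -1.3, 0.2]
finger_gap: 94.2
finger_force: 0.0
```

```bash
python3 -c "
from h import *
show()"
```

```text
t 8.2 j [ 1.16  0.78  0.23 -0.07  2.    1.5 ] p [277.2 679.7 455.1]
x [0.364 0.924 0.12 ] y [ 0.926 -0.373  0.064] z [ 0.104  0.088 -0.991] lean 7.8 az 40.1
```

Request:
move_arm --pt "0.5 0 -0.2 0"

```text
clock: 8.3
eef_pos: [279.2, 687.5, 456.8]
eef_rot: [3.076, -0.151, 1.197]
wrist_force: [-0.2, 0.4, -0.4]
finger_gap: 94.2
finger_force: 0.0
```

Request:
move_arm --pt "0.5 0 -0.2 0"

```text
clock: 8.4
eef_pos: [282.1, 696.3, 454.4]
eef_rot: [3.075, -0.176, 1.199]
wrist_force: [0.5, -0.6, -0.6]
finger_gap: 94.0
finger_force: 0.0
```

Request:
move_arm --pt "0.5 0 -0.15 0"

```text
clock: 8.5
eef_pos: [285.3, 706.0, 451.5]
eef_rot: [3.074, -0.203, 1.201]
wrist_force: [0.6, 0.5, 0.6]
finger_gap: 94.1
finger_force: 0.0
```

Request:
move_arm --pt "0.5 0 -0.15 0"

```text
clock: 8.6
eef_pos: [288.3, 714.9, 449.6]
eef_rot: [3.073, -0.23, 1.203]
wrist_force: [0.3, 1.1, 0.0]
finger_gap: 94.0
finger_force: 0.0
```

Request:
move_arm --pt "0.5 0 -0.1 0"

```text
clock: 8.7
eef_pos: [291.8, 725.1, 446.9]
eef_rot: [3.072, -0.259, 1.205]
wrist_force: [0.5, -0.4, -0.1]
finger_gap: 94.0
finger_force: 0.0
```

Request:
move_arm --pt "0.5 0 -0.1 0"

```text
clock: 8.8
eef_pos: [295.2, 734.8, 444.4]
eef_rot: [3.071, -0.286, 1.207]
wrist_force: [-0.6, -0.1, 0.0]
finger_gap: 93.7
finger_force: 0.0
```

Request:
move_arm --pt "0.5 0 -0.1 0"

```text
clock: 8.9
eef_pos: [298.1, 743.6, 443.8]
eef_rot: [3.07, -0.315, 1.209]
wrist_force: [0.4, -0.1, 0.9]
finger_gap: 94.0
finger_force: 0.0
```

Request:
move_arm --pt "0.5 0 -0.05 0"

```text
clock: 9.0
eef_pos: [301.8, 753.8, 441.6]
eef_rot: [3.069, -0.345, 1.211]
wrist_force: [-0.5, -0.3, -0.1]
finger_gap: 94.1
finger_force: 0.0
```

Request:
move_arm --pt "0.5 0 -0.05 0"

```text
clock: 9.1
eef_pos: [305.2, 763.5, 439.4]
eef_rot: [3.068, -0.373, 1.214]
wrist_force: [0.4, -0.6, -0.8]
finger_gap: 94.3
finger_force: 0.0
```

Request:
move_arm --pt "0.5 0 -0.05 0"

```text
clock: 9.2
eef_pos: [308.2, 772.4, 439.1]
eef_rot: [3.067, -0.402, 1.216]
wrist_force: [-0.2, 0.0, 0.6]
finger_gap: 94.1
finger_force: 0.0
```

```bash
python3 -c "
from h import *
show()"
```

```text
t 9.2 j [ 1.16  0.83  0.24 -0.06  1.67  1.52] p [308.2 772.4 439.1]
x [0.32  0.863 0.391] y [ 0.925 -0.374  0.069] z [ 0.206  0.34  -0.918] lean 23.4 az 58.8
```

Request:
move_arm --pt "0 -0.03 0 0" --pt "0 -0.07 0 0" --pt "0 -0.11 0 0" --pt "0 -0.15 0 0" --pt "0 -0.17 0 0"

```text
clock: 9.7
eef_pos: [146.0, 826.0, 420.7]
eef_rot: [3.069, -0.408, 1.219]
wrist_force: [-0.9, 0.4, 0.3]
finger_gap: 93.7
finger_force: 0.0
```

Request:
move_arm --pt "0.5 -0.1 -0.02 0"

```text
clock: 9.8
eef_pos: [147.9, 835.5, 420.3]
eef_rot: [3.073, -0.438, 1.222]
wrist_force: [0.4, 0.1, 0.2]
finger_gap: 93.9
finger_force: 0.0
```

Request:
move_arm --pt "0.5 -0.1 -0.02 0"

```text
clock: 9.9
eef_pos: [152.1, 844.2, 420.5]
eef_rot: [3.077, -0.467, 1.222]
wrist_force: [0.4, 0.2, -0.5]
finger_gap: 94.0
finger_force: 0.0
```

Request:
move_arm --pt "0.5 -0.1 0 0"

```text
clock: 10.0
eef_pos: [154.3, 853.1, 421.0]
eef_rot: [3.082, -0.497, 1.223]
wrist_force: [0.1, 0.3, -0.9]
finger_gap: 93.7
finger_force: 0.0
```

Request:
move_arm --pt "0.5 -0.1 0 0"

```text
clock: 10.1
eef_pos: [155.6, 861.4, 422.4]
eef_rot: [3.086, -0.526, 1.224]
wrist_force: [-0.8, 0.5, -0.2]
finger_gap: 94.2
finger_force: 0.0
```

Request:
move_arm --pt "0.5 -0.1 0 0"

```text
clock: 10.2
eef_pos: [156.3, 868.9, 425.3]
eef_rot: [3.091, -0.555, 1.226]
wrist_force: [0.8, 0.1, -0.2]
finger_gap: 93.7
finger_force: 0.0
```

Request:
move_arm --pt "0.5 -0.1 0.02 0"

```text
clock: 10.3
eef_pos: [157.1, 876.5, 428.4]
eef_rot: [3.096, -0.584, 1.228]
wrist_force: [0.0, 1.2, -0.3]
finger_gap: 94.0
finger_force: 0.0
```

Request:
move_arm --pt "0.5 -0.1 0.02 0"

```text
clock: 10.4
eef_pos: [157.6, 883.6, 432.0]
eef_rot: [3.1, -0.613, 1.229]
wrist_force: [-0.1, -0.4, -0.4]
finger_gap: 94.0
finger_force: 0.0
```

```bash
python3 -c "
from h import *
show()"
```

```text
t 10.4 j [ 1.39  0.88  0.24 -0.14  1.43  1.73] p [157.6 883.6 432. ]
x [0.274 0.771 0.575] y [ 0.933 -0.357  0.034] z [ 0.231  0.528 -0.817] lean 35.2 az 66.3
```

Request:
move_arm --pt "0.5 -0.1 0.04 0"

```text
clock: 10.5
eef_pos: [158.1, 890.7, 436.0]
eef_rot: [3.105, -0.642, 1.23]
wrist_force: [-0.6, -0.1, 0.2]
finger_gap: 94.0
finger_force: 0.0
```

Request:
move_arm --pt "0.5 -0.1 0.04 0"

```text
clock: 10.6
eef_pos: [158.3, 897.1, 440.5]
eef_rot: [3.11, -0.671, 1.232]
wrist_force: [-0.5, 0.0, -1.0]
finger_gap: 94.3
finger_force: 0.0
```

```bash
python3 -c "
from h import *
s,M=show(); p=s['eef_pos']
a=np.array([450,200,550]);b=np.array([525.5,-356.7,250])-40*M[:,2]
mid=np.array([420,420,620])
print(tool(mid-p,M),tool(a-mid,M),tool(b-a,M))"
```

```text
t 10.6 j [ 1.4   0.88  0.24 -0.14  1.37  1.73] p [158.3 897.1 440.5]
x [0.26  0.739 0.622] y [ 0.936 -0.351  0.025] z [ 0.236  0.576 -0.783] lean 38.5 az 67.7
[-0.1726  0.4168 -0.3533] [-0.1982  0.1036 -0.0648] [-0.578   0.2586 -0.1078]
```

Request:
move_arm --pt "-0.007 0.018 -0.015 0" --pt "-0.02 0.05 -0.042 0" --pt "-0.035 0.085 -0.072 0" --pt "-0.05 0.12 -0.102 0" --pt "-0.065 0.156 -0.132 0" --pt "-0.08 0.192 -0.162 0" --pt "-0.095 0.228 -0.192 0" --pt "-0.11 0.264 -0.222 0" --pt "-0.124 0.3 -0.252 0" --pt "-0.14 0.336 -0.282 0" --pt "-0.153 0.37 -0.312 0" --pt "-0.163 0.394 -0.333 0"

```text
clock: 11.8
eef_pos: [406.3, 444.5, 612.0]
eef_rot: [3.107, -0.672, 1.233]
wrist_force: [0.8, -0.5, -0.4]
finger_gap: 93.8
finger_force: 0.0
```

Request:
move_arm --pt "-0.035 0.019 -0.012 0" --pt "-0.075 0.039 -0.024 0" --pt "-0.115 0.06 -0.038 0" --pt "-0.155 0.081 -0.051 0" --pt "-0.198 0.104 -0.065 0" --pt "-0.24 0.124 -0.073 0" --pt "-0.283 0.143 -0.08 0" --pt "-0.326 0.162 -0.088 0" --pt "-0.37 0.182 -0.096 0" --pt "-0.413 0.201 -0.104 0" --pt "-0.456 0.22 -0.112 0" --pt "-0.49 0.236 -0.12 0"

```text
clock: 13.0
eef_pos: [470.3, -69.5, 404.9]
eef_rot: [3.109, -0.669, 1.231]
wrist_force: [0.4, -0.9, 0.3]
finger_gap: 94.2
finger_force: 0.0
```

```bash
python3 -c "
from h import *
s,M=show(); p=s['eef_pos']
b=np.array([525.5,-356.7,42])-(130-18.8)*M[:,2]
print(b,tool(b-p,M))"
```

```text
t 13.0 j [-0.58  0.03  1.51  0.66  1.71 -0.17] p [470.3 -69.5 404.9]
x [0.261 0.74  0.62 ] y [ 0.936 -0.352  0.026] z [ 0.237  0.573 -0.784] lean 38.4 az 67.5
[ 499.10116127 -420.44923728  129.20422042] [-0.423   0.1434  0.0219]
```

Request:
move_arm --pt "-0.025 0.008 0.001 0" --pt "-0.065 0.022 0.003 0" --pt "-0.11 0.037 0.006 0" --pt "-0.155 0.053 0.008 0" --pt "-0.2 0.068 0.01 0" --pt "-0.245 0.083 0.013 0" --pt "-0.29 0.098 0.015 0" --pt "-0.335 0.114 0.017 0" --pt "-0.375 0.127 0.019 0" --pt "-0.405 0.137 0.021 0" --pt "-0.423 0.143 0.022 0" --pt "-0.423 0.143 0.022 0"

```text
clock: 14.2
eef_pos: [498.7, -418.9, 127.6]
eef_rot: [3.112, -0.67, 1.229]
wrist_force: [-0.1, -0.5, -0.6]
finger_gap: 94.0
finger_force: 0.0
```

```bash
python3 - <<'E'
from h import *
s,M=show(); p=s['eef_pos']
for n in("side","top"):
    c=viewer.camera(n);cv2.imwrite(f"pics/{n}1.png",c["frame"]);P=cloud(c); ok=c["z_map"]>0
    m=ok&(np.hypot(P[...,0]-525.5,P[...,1]+356.7)<45)&(P[...,2]>53)&(P[...,2]<67)&(c["frame"].min(2)>110)
    q=P[m]; print(n,m.sum(),q.mean(0).round(1)); e=cv2.minEnclosingCircle(q[:,:2].astype(np.float32)); print(e)
g=np.array([525.5,-356.7,42]); print("to go",tool(g-18.8*-M[:,2]-p,M))
E
```

```text
t 14.2 j [-0.97  0.81  1.08  0.55  1.66 -0.69] p [ 498.7 -418.9  127.6]
x [0.263 0.739 0.621] y [ 0.936 -0.352  0.023] z [ 0.236  0.575 -0.784] lean 38.4 az 67.7
side 88 [ 522.5 -354.1   56.5]
((523.6400146484375, -352.7996520996094), 35.15380859375)
top 154 [ 527.9 -358.4   58.8]
((525.7908935546875, -356.8941955566406), 31.206588745117188)
to go [-0.0002  0.0012  0.1279]
```

View pics/top1.png

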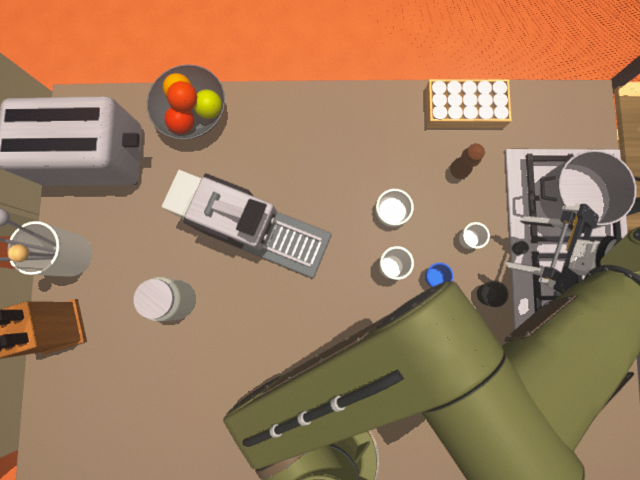

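The fingers straddle the cup line, with tips at (535,220) and (515,268) and the cup at (476,236). The path is clear, so I advance and grip.

Request:
move_arm --pt "0 0.001 0.015 0" --pt "0 0.001 0.04 0" --pt "0 0.001 0.065 0" --pt "0 0.001 0.09 0" --pt "0 0.001 0.11 0" --pt "0 0.001 0.122 0" --pt "0 0.001 0.128 0" --pt "0 0.001 0.128 0" --jaw 0.094

```text
clock: 15.1
eef_pos: [530.7, -343.9, 29.5]
eef_rot: [3.11, -0.669, 1.233]
wrist_force: [0.2, 0.3, -0.3]
finger_gap: 93.8
finger_force: 0.0
```

Request:
move_arm --pt "0 0 0 0" --pt "0 0 0 0" --pt "0 0 0 0" --pt "0 0 0 0" --pt "0 0 0 0" --pt "0 0 0 0" --pt "0 0 0 0" --pt "0 0 0 0" --jaw 0.04 --squeeze 15

```text
clock: 15.9
eef_pos: [530.6, -344.5, 29.5]
eef_rot: [3.11, -0.669, 1.232]
wrist_force: [-0.5, -0.9, 1.9]
finger_gap: 59.4
finger_force: 15.0
```

```bash
python3 - <<'E'
from h import *
s,M=show(); print(s["finger_gap"],s["finger_force"],s["wrist_force"]); print("up150",tool([0,0,150],M))
E
```

```text
t 15.9 j [-0.87  0.84  1.26  0.59  1.42 -0.73] p [ 530.6 -344.5   29.5]
x [0.26 0.74 0.62] y [ 0.936 -0.35   0.025] z [ 0.236  0.574 -0.784] lean 38.4 az 67.7
59.38634143745533 14.968006388892299 [-0.48666522 -0.9156579   1.93130695]
up150 [ 0.093   0.0038 -0.1176]
```

Request:
move_arm --pt "0.005 0 -0.006 0" --pt "0.016 0.001 -0.02 0" --pt "0.034 0.001 -0.043 0" --pt "0.055 0.002 -0.07 0" --pt "0.075 0.003 -0.095 0" --pt "0.093 0.004 -0.118 0" --pt "0.102 0.004 -0.13 0" --pt "0.102 0.004 -0.13 0"

```text
clock: 16.7
eef_pos: [530.6, -345.4, 197.2]
eef_rot: [3.105, -0.667, 1.235]
wrist_force: [-1.0, -0.4, -1.0]
finger_gap: 59.3
finger_force: 15.0
```

```bash
python3 - <<'E'
from h import *
s,M=show(); print(s["finger_gap"],s["finger_force"],s["wrist_force"])
c=viewer.camera("side");cv2.imwrite("pics/side2.png",c["frame"][150:380,250:560])
p=s["eef_pos"]; t=np.array([506,68.3,195]); print(tool(t-p,M))
E
```

```text
t 16.7 j [-0.87  0.65  1.16  0.58  1.66 -0.57] p [ 530.6 -345.4  197.2]
x [0.259 0.742 0.618] y [ 0.936 -0.35   0.029] z [ 0.238  0.572 -0.785] lean 38.2 az 67.4
59.326832655436576 14.993308038505884 [-1.00595881 -0.42197705 -1.02487075]
[ 0.2993 -0.168   0.2324]
```

View pics/side2.png

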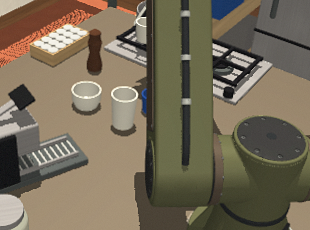

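The bowl and tumbler stand unmoved at (87,97) and (125,107). The cup is hidden behind the arm, but it is held: the gap is steady at 59.3 mm with 15 N. I carry it over the tray front.

Request:
move_arm --pt "0.01 -0.006 0.008 0" --pt "0.03 -0.017 0.023 0" --pt "0.06 -0.034 0.047 0" --pt "0.092 -0.052 0.071 0" --pt "0.124 -0.07 0.096 0" --pt "0.156 -0.088 0.121 0" --pt "0.188 -0.106 0.146 0" --pt "0.22 -0.124 0.171 0" --pt "0.25 -0.14 0.194 0" --pt "0.276 -0.155 0.214 0" --pt "0.292 -0.164 0.227 0" --pt "0.299 -0.168 0.232 0"

```text
clock: 17.95
eef_pos: [504.4, 70.1, 192.5]
eef_rot: [3.113, -0.668, 1.232]
wrist_force: [0.3, -0.0, -0.6]
finger_gap: 59.5
finger_force: 15.0
```

Request:
move_arm --pt "0 0 0 0" --pt "0 0 0 0"

```text
clock: 18.15
eef_pos: [505.5, 67.6, 193.4]
eef_rot: [3.111, -0.668, 1.231]
wrist_force: [0.6, -0.3, -1.9]
finger_gap: 59.5
finger_force: 15.0
```

```bash
python3 - <<'E'
from h import *
s,M=show(); p=s["eef_pos"]
for n in("top","side"):
    c=viewer.camera(n);cv2.imwrite(f"pics/{n}3.png",c["frame"]);P=cloud(c); f=c["frame"].astype(int)
    m=(c["z_map"]>0)&(np.hypot(P[...,0]-501,P[...,1]-56)<50)&(P[...,2]>218)&(P[...,2]<236)&(f.min(2)>100)
    q=P[m]; print(n,m.sum(),q.mean(0).round(1) if m.sum() else 0, cv2.minEnclosingCircle(q[:,:2].astype(np.float32)) if m.sum()>3 else 0)
print(tool(np.array([506,68.3,60])-p,M))
E
```

```text
t 18.15 j [-0.28  0.16  1.87  0.74  1.15 -0.26] p [505.5  67.6 193.4]
x [0.261 0.74  0.62 ] y [ 0.936 -0.351  0.024] z [ 0.235  0.574 -0.784] lean 38.3 az 67.7
top 246 [502.3  57.9 224. ] ((499.7691955566406, 51.68320083618164), 42.60881042480469)
side 197 [491.7  56.5 224.1] ((494.0781555175781, 49.4959602355957), 43.39204788208008)
[-0.082  -0.003   0.1052]
```

View pics/side3.png

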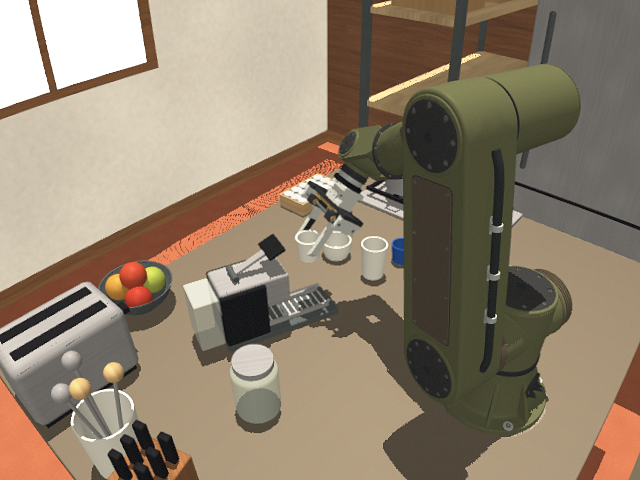

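The picture shows the cup upright in the gripper at (307,245), above the tray front at (315,295). I lower it straight down.

Request:
move_arm --pt "-0.008 0 0.01 0" --pt "-0.022 -0.001 0.029 0" --pt "-0.04 -0.001 0.052 0" --pt "-0.058 -0.002 0.075 0" --pt "-0.072 -0.003 0.093 0" --pt "-0.08 -0.003 0.102 0" --pt "-0.082 -0.003 0.105 0" --pt "-0.082 -0.003 0.105 0"

```text
clock: 19.05
eef_pos: [506.2, 68.7, 60.7]
eef_rot: [3.11, -0.669, 1.232]
wrist_force: [-0.1, -0.3, -0.8]
finger_gap: 59.6
finger_force: 15.0
```

Request:
move_arm --pt "-0.002 0 0.0025 0" --pt "-0.004 0 0.005 0" --pt "-0.005 0 0.0065 0" --pt "-0.005 0 0.0065 0"

```text
clock: 19.45
eef_pos: [506.3, 69.0, 52.5]
eef_rot: [3.11, -0.669, 1.232]
wrist_force: [0.3, 0.5, -1.7]
finger_gap: 59.3
finger_force: 15.0
```

```bash
python3 - <<'E'
from h import *
s,M=show(); print(s["wrist_force"],s["eef_pos"]-18.8*M[:,2])
E
```

```text
t 19.45 j [-0.27  0.4   1.97  0.89  0.92 -0.54] p [506.3  69.   52.5]
x [0.26 0.74 0.62] y [ 0.936 -0.35   0.025] z [ 0.236  0.574 -0.784] lean 38.4 az 67.7
[ 0.26445248  0.47886009 -1.6657086 ] [501.87025304  58.23730877  67.20210934]
```

Request:
move_arm --pt "-0.001 0 0.0012 0" --pt "-0.002 0 0.0024 0" --pt "-0.0025 0 0.0032 0" --pt "-0.0025 0 0.0032 0"

```text
clock: 19.85
eef_pos: [506.3, 69.0, 48.3]
eef_rot: [3.11, -0.669, 1.232]
wrist_force: [-0.1, 0.3, -0.7]
finger_gap: 59.6
finger_force: 15.0
```

Request:
move_arm --pt "-0.0006 0 0.0008 0" --pt "-0.0012 0 0.0016 0" --pt "-0.0012 0 0.0016 0"

```text
clock: 20.15
eef_pos: [506.9, 68.9, 47.2]
eef_rot: [3.108, -0.67, 1.233]
wrist_force: [-3.3, -3.2, 9.6]
finger_gap: 59.4
finger_force: 15.0
```

Contact at the expected height, with 9.6 N upward. I release the cup and back off along the tool axis.

Request:
move_arm --pt "0 0 0 0" --pt "0 0 0 0" --pt "0 0 0 0" --pt "0 0 0 0" --jaw 0.085

```text
clock: 20.55
eef_pos: [506.4, 69.0, 46.3]
eef_rot: [3.11, -0.669, 1.232]
wrist_force: [0.9, 0.3, 0.4]
finger_gap: 84.5
finger_force: 0.0
```

Request:
move_arm --pt "0 0 -0.01 0" --pt "0 0 -0.03 0" --pt "0 0 -0.06 0" --pt "0 0 -0.09 0" --pt "0 0 -0.11 0" --pt "0 0 -0.115 0"

```text
clock: 21.15
eef_pos: [479.7, 1.6, 138.5]
eef_rot: [3.106, -0.668, 1.233]
wrist_force: [-0.6, -0.7, 0.1]
finger_gap: 84.9
finger_force: 0.0
```

Request:
move_arm --pt "0 0 0 0" --pt "0 0 0 0" --pt "0 0 0 0" --pt "0 0 0 0" --pt "0 0 0 0" --pt "0 0 0 0" --pt "0 0 0 0" --jaw 0

```text
clock: 21.85
eef_pos: [479.3, 3.1, 136.5]
eef_rot: [3.11, -0.669, 1.232]
wrist_force: [-0.4, -0.1, 0.1]
finger_gap: 33.0
finger_force: 0.0
```

```bash
cat >> h.py <<'E'
M0=np.array([550.6,181.6]); a=np.radians(68.4); mx=np.array([np.cos(a),np.sin(a)]); my=np.array([-mx[1],mx[0]])
def mach(p): p=np.atleast_2d(p); return np.c_[(p[:,:2]-M0)@mx,(p[:,:2]-M0)@my,p[:,2]]
def wor(x,y,z): return np.r_[M0+x*mx+y*my,z]
def rim(c):
    P=cloud(c); f=c["frame"].astype(int); q=mach(P.reshape(-1,3)).reshape(480,640,3)
    m=(c["z_map"]>0)&(abs(q[...,1])<45)&(q[...,0]>-190)&(q[...,0]<0)&(P[...,2]>72)&(P[...,2]<84)&(f.min(2)>100)
    return q[m]
E
python3 - <<'E'
from h import *
s,M=show(); print(s["finger_gap"])
for n in("top","side"):
    c=viewer.camera(n);cv2.imwrite(f"pics/{n}4.png",c["frame"]); q=rim(c); print(n,len(q)); 
    if len(q)>5: print(cv2.minEnclosingCircle(q[:,:2].astype(np.float32)),q.min(0),q.max(0))
print("tcp mach",mach(s["eef_pos"]))
E
python3 -c "
import cv2;a=cv2.imread('pics/top4.png')[150:350,180:480];b=cv2.imread('pics/side4.png')[200:400,180:480]
import numpy as np;cv2.imwrite('pics/c4.png',cv2.resize(np.vstack([a,b]),None,fx=1.5,fy=1.5))"
```

```text
t 21.85 j [-0.43  0.22  1.94  0.75  1.14 -0.47] p [479.3   3.1 136.5]
x [0.26 0.74 0.62] y [ 0.936 -0.35   0.025] z [ 0.235  0.574 -0.784] lean 38.4 az 67.7
32.95535059280974
top 144
((-135.5035400390625, -0.9887078404426575), 30.72476577758789) [-165.52132196  -30.79494611   72.09481026] [-105.47937221   29.26614843   82.96130028]
side 110
((-132.58877563476562, 3.054001808166504), 33.51641845703125) [-163.83969111  -30.42569575   72.08473456] [-103.37224241   36.57006551   81.30839132]
tcp mach [[-192.19637233    0.53945176  136.49056794]]
```

View pics/c4.png

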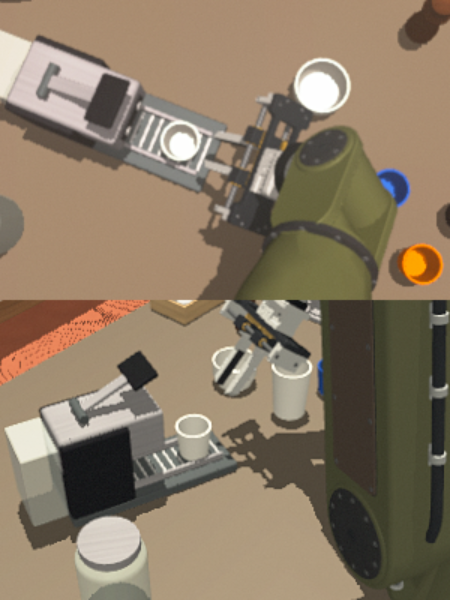

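The cup stands on the tray front at machine (-135, 0); in the crop it shows at (181,140) in the top half and (193,437) in the side half. It is free of the gripper. Next I lower the closed fingers in front of it.

```bash
python3 - <<'E'
from h import *
s,M=show(); p=s["eef_pos"]; t=wor(-185,0,44)
print(tool(t-p,M), "push100",tool(100*np.r_[mx,0],M),"my10",tool(10*np.r_[my,0],M),"up10",tool([0,0,10],M))
E
```

```text
t 21.95 j [-0.43  0.22  1.94  0.75  1.14 -0.47] p [479.4   3.  136.6]
x [0.26 0.74 0.62] y [ 0.936 -0.35   0.025] z [ 0.236  0.574 -0.784] lean 38.4 az 67.7
[-0.0517 -0.0017  0.0771] push100 [0.0784 0.0019 0.0621] my10 [ 0.0003 -0.01   -0.0001] up10 [ 0.0062  0.0002 -0.0078]
```

Request:
move_arm --pt "-0.006 0 0.009 0" --pt "-0.016 0 0.023 0" --pt "-0.028 0 0.041 0" --pt "-0.039 -0.001 0.058 0" --pt "-0.047 -0.001 0.07 0" --pt "-0.051 -0.002 0.076 0" --pt "-0.052 -0.002 0.077 0" --pt "-0.052 -0.002 0.077 0"

```text
clock: 22.75
eef_pos: [482.2, 9.4, 44.0]
eef_rot: [3.11, -0.669, 1.232]
wrist_force: [0.1, 0.1, 0.5]
finger_gap: 0.4
finger_force: 0.0
```

Request:
move_arm --pt "0.006 0 0.005 0" --pt "0.012 0 0.0095 0" --pt "0.018 0 0.0143 0" --pt "0.0235 0.001 0.0186 0" --pt "0.029 0.001 0.023 0" --pt "0.035 0.001 0.0277 0" --pt "0.041 0.001 0.0325 0" --pt "0.047 0.001 0.0372 0" --pt "0.047 0.001 0.0372 0"

```text
clock: 23.65
eef_pos: [504.1, 66.1, 43.9]
eef_rot: [3.11, -0.669, 1.233]
wrist_force: [-0.1, 0.1, -0.3]
finger_gap: 0.6
finger_force: 0.0
```

```bash
python3 - <<'E'
from h import *
s,M=show(); print("tcp mach",mach(s["eef_pos"]),s["wrist_force"],s["finger_gap"])
for n in("top","side"):
    c=viewer.camera(n); q=rim(c); print(n,len(q)); 
    if len(q)>5: print(cv2.minEnclosingCircle(q[:,:2].astype(np.float32)),q.min(0),q.max(0))
E
```

```text
t 23.65 j [-0.28  0.41  1.97  0.9   0.91 -0.56] p [504.1  66.1  43.9]
x [0.26 0.74 0.62] y [ 0.937 -0.349  0.025] z [ 0.235  0.574 -0.784] lean 38.4 az 67.7
tcp mach [[-124.48119708    0.71261409   43.90036623]] [-0.12955151  0.05297007 -0.29899155] 0.5543554076806025
top 180
((-103.5518798828125, -0.7688753604888916), 44.42111587524414) [-147.74097348  -27.28368887   72.23495287] [-59.88526902  32.80582668  83.98131059]
side 139
((-117.55537414550781, 19.70885467529297), 52.11693572998047) [-169.44709644  -25.17748693   72.02890557] [-65.66366088  39.70955294  83.72568562]
```

The cup slides upright, with its far rim at -60 and its centre near -91. I go on slowly to just short of home.

Request:
move_arm --pt "0.004 0 0.0032 0" --pt "0.008 0 0.0063 0" --pt "0.012 0 0.0095 0" --pt "0.016 0 0.0127 0" --pt "0.02 0 0.0158 0" --pt "0.024 0 0.019 0" --pt "0.028 0 0.0222 0" --pt "0.032 0 0.0253 0" --pt "0.036 0 0.0285 0" --pt "0.039 0 0.0309 0" --pt "0.042 0 0.0333 0" --pt "0.042 0 0.0333 0"

```text
clock: 24.95
eef_pos: [522.8, 115.8, 43.8]
eef_rot: [3.11, -0.669, 1.233]
wrist_force: [-0.6, -0.6, 0.2]
finger_gap: 0.4
finger_force: 0.0
```

```bash
python3 - <<'E'
from h import *
s,M=show(); print("tcp mach",mach(s["eef_pos"]),s["wrist_force"],s["wrist_force"][:2]@mx)
c=viewer.camera("side");cv2.imwrite("pics/side5.png",cv2.resize(c["frame"][220:360,180:380],None,fx=3.5,fy=3.5))
E
```

```text
t 24.95 j [-0.17  0.43  1.94  0.94  0.85 -0.49] p [522.8 115.8  43.8]
x [0.26 0.74 0.62] y [ 0.936 -0.35   0.025] z [ 0.235  0.574 -0.784] lean 38.4 az 67.7
tcp mach [[-71.36028213   1.61037773  43.83599649]] [-0.62019324 -0.57687897  0.22237671] -0.7646768557691636
```

View pics/side5.png

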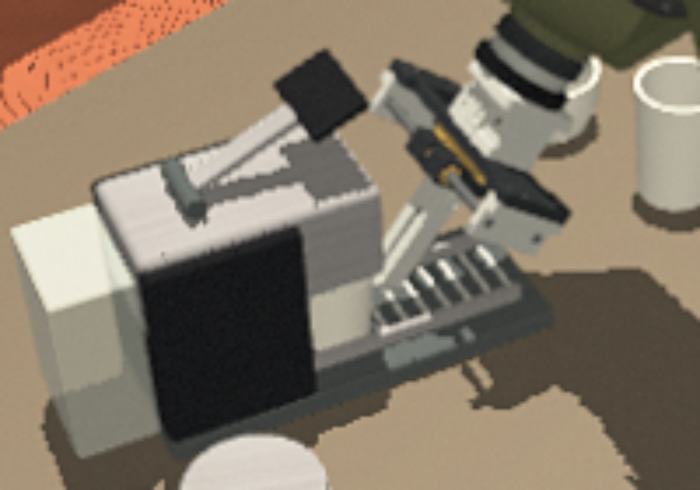

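The picture shows the cup under the brew head at (340,305), upright, with the gripper clear of the head and lever. I make the last millimetres in small steps, watching the force.

Request:
move_arm --pt "0.0015 0 0.0012 0" --pt "0.003 0 0.0024 0" --pt "0.003 0 0.0024 0"

```text
clock: 25.3
eef_pos: [524.3, 119.1, 43.8]
eef_rot: [3.11, -0.669, 1.232]
wrist_force: [0.3, -0.8, 0.2]
finger_gap: 0.6
finger_force: 0.2
```

Request:
move_arm --pt "0.0008 0 0.0006 0" --pt "0.0012 0 0.001 0" --pt "0.0012 0 0.001 0"

```text
clock: 25.6
eef_pos: [524.8, 120.5, 43.8]
eef_rot: [3.11, -0.669, 1.232]
wrist_force: [0.5, -1.5, -0.1]
finger_gap: 0.2
finger_force: 0.3
```

Request:
move_arm --pt "0.0008 0 0.0006 0" --pt "0.0008 0 0.0006 0"

```text
clock: 25.8
eef_pos: [525.1, 121.5, 43.8]
eef_rot: [3.11, -0.669, 1.232]
wrist_force: [-0.7, -0.9, 0.3]
finger_gap: 0.1
finger_force: 0.4
```

Request:
move_arm --pt "0.0008 0 0.0006 0" --pt "0.0008 0 0.0006 0"

```text
clock: 26.0
eef_pos: [525.5, 122.2, 43.8]
eef_rot: [3.11, -0.669, 1.232]
wrist_force: [0.4, -3.6, 0.3]
finger_gap: 0.5
finger_force: 1.6
```

Request:
move_arm --pt "0.0008 0 0.0006 0" --pt "0.0008 0 0.0006 0"

```text
clock: 26.2
eef_pos: [525.9, 122.8, 43.7]
eef_rot: [3.109, -0.668, 1.232]
wrist_force: [-3.1, -7.3, 1.8]
finger_gap: 0.4
finger_force: 3.9
```

The force rose to 8 N at the expected place, so the cup is against the column. I back straight out and check it.

Request:
move_arm --pt "-0.003 0 -0.0025 0" --pt "-0.012 0 -0.0095 0" --pt "-0.03 -0.001 -0.0238 0" --pt "-0.055 -0.001 -0.0436 0" --pt "-0.08 -0.002 -0.0634 0" --pt "-0.1 -0.002 -0.08 0" --pt "-0.1 -0.002 -0.08 0"

```text
clock: 26.9
eef_pos: [478.4, 1.5, 44.6]
eef_rot: [3.11, -0.669, 1.229]
wrist_force: [0.4, -0.0, -0.2]
finger_gap: 0.3
finger_force: 0.0
```

```bash
python3 - <<'E'
from h import *
s,M=show(); p=s["eef_pos"]; print("tcp mach",mach(p))
c=viewer.camera("side");f=c["frame"];cv2.imwrite("pics/side6.png",cv2.resize(f[220:360,180:380],None,fx=3.5,fy=3.5))
P=cloud(c);q=mach(P.reshape(-1,3)).reshape(480,640,3); fi=f.astype(int)
m=(c["z_map"]>0)&(abs(q[...,1])<34)&(q[...,0]>-100)&(q[...,0]<5)&(q[...,2]>22)&(q[...,2]<96)&(fi.min(2)>110)
w=q[m]; print(len(w),np.percentile(w,[2,50,98],axis=0).round(1))
for lo in range(30,90,10):
    k=w[(w[:,2]>lo)&(w[:,2]<lo+10)]
    if len(k)>3: print(lo,len(k),"front x %.1f"%k[:,0].min(),"max y %.1f"%k[:,1].max())
print("above pad",tool(wor(-80,0,290)-p,M))
E
```

```text
t 26.9 j [-0.44  0.4   1.99  0.84  0.98 -0.65] p [478.4   1.5  44.6]
x [0.263 0.739 0.62 ] y [ 0.935 -0.353  0.025] z [ 0.238  0.573 -0.784] lean 38.4 az 67.5
tcp mach [[-194.0281054     0.82512301   44.63856064]]
198 [[-82.6 -14.8  25.2]
 [-31.   30.6  46.1]
 [-11.3  33.8  77.4]]
30 44 front x -50.4 max y 33.6
40 36 front x -58.1 max y 33.7
50 31 front x -56.2 max y 33.8
60 27 front x -55.2 max y 33.8
70 27 front x -50.5 max y 33.9
above pad [ 0.2415  0.0088 -0.1216]
```

View pics/side6.png

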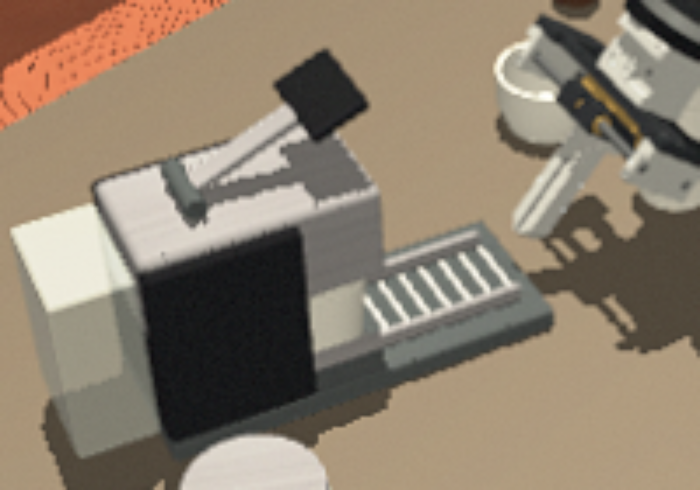

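The cup sits upright against the column at (335,310), with the tool clear and the lever still up. Next I go above the lever pad.

Request:
move_arm --pt "0.02 0.001 -0.04 0" --pt "0.05 0.002 -0.06 0" --pt "0.085 0.003 -0.075 0" --pt "0.12 0.004 -0.09 0" --pt "0.155 0.006 -0.1 0" --pt "0.19 0.007 -0.11 0" --pt "0.22 0.008 -0.118 0" --pt "0.2415 0.0088 -0.1216 0" --pt "0.2415 0.0088 -0.1216 0"

```text
clock: 27.85
eef_pos: [521.8, 111.7, 291.8]
eef_rot: [3.106, -0.67, 1.238]
wrist_force: [0.1, -0.1, 1.1]
finger_gap: 0.3
finger_force: 0.0
```

```bash
python3 - <<'E'
from h import *
s,M=show(); p=s["eef_pos"]; print("tcp mach",mach(p))
a=tool(wor(-36,0,262)-p,M); b=tool(wor(-36,0,262)*-1+wor(-38,0,240),M); c=tool(wor(-46,0,202)-wor(-38,0,240),M); print(a,b,c)
E
```

```text
t 27.85 j [-0.18  0.07  1.72  0.69  1.26 -0.02] p [521.8 111.7 291.8]
x [0.256 0.741 0.621] y [ 0.937 -0.348  0.028] z [ 0.237  0.575 -0.783] lean 38.4 az 67.6
tcp mach [[-75.58439385   1.04685612 291.79351293]]
[0.0125 0.0011 0.048 ] [-0.0152 -0.0007  0.016 ] [-0.0299 -0.0012  0.0248]
```

Request:
move_arm --pt "0.004 0 0.016 0" --pt "0.009 0.001 0.034 0" --pt "0.0125 0.001 0.048 0" --pt "0.0125 0.001 0.048 0"

```text
clock: 28.25
eef_pos: [536.3, 147.1, 257.9]
eef_rot: [3.114, -0.668, 1.231]
wrist_force: [-0.1, -0.1, -0.1]
finger_gap: 0.2
finger_force: 0.0
```

Request:
move_arm --pt "-0.004 0 0.004 0" --pt "-0.009 0 0.009 0" --pt "-0.0152 -0.0007 0.016 0" --pt "-0.0152 -0.0007 0.016 0"

```text
clock: 28.65
eef_pos: [535.9, 144.1, 237.0]
eef_rot: [3.111, -0.669, 1.231]
wrist_force: [1.2, 1.0, 2.2]
finger_gap: 0.6
finger_force: 1.2
```

Request:
move_arm --pt "-0.004 0 0.0033 0" --pt "-0.009 0 0.0075 0" --pt "-0.014 -0.001 0.0116 0" --pt "-0.019 -0.001 0.0158 0" --pt "-0.024 -0.001 0.02 0" --pt "-0.027 -0.001 0.0225 0" --pt "-0.027 -0.001 0.0225 0"

```text
clock: 29.35
eef_pos: [533.5, 137.6, 203.3]
eef_rot: [3.11, -0.669, 1.232]
wrist_force: [0.5, -1.2, 7.1]
finger_gap: 0.6
finger_force: 3.3
```

```bash
python3 - <<'E'
from h import *
s,M=show(); p=s["eef_pos"]; print("tcp mach",mach(p),s["wrist_force"])
E
```

```text
t 29.35 j [-0.12  0.19  1.81  0.75  1.07 -0.11] p [533.5 137.6 203.3]
x [0.261 0.74  0.62 ] y [ 0.936 -0.351  0.025] z [ 0.236  0.574 -0.784] lean 38.4 az 67.6
tcp mach [[-47.14449545  -0.32389411 203.25325662]] [ 0.50974556 -1.19072771  7.13208242]
```

Request:
move_arm --pt "-0.0012 0 0.0016 0" --pt "-0.0018 0 0.0024 0" --pt "-0.0018 0 0.0024 0"

```text
clock: 29.65
eef_pos: [533.6, 137.6, 200.6]
eef_rot: [3.109, -0.669, 1.232]
wrist_force: [-2.4, -3.4, 7.2]
finger_gap: 0.4
finger_force: 3.6
```

Request:
move_arm --pt "-0.0006 0 0.0008 0" --pt "-0.0006 0 0.0008 0"

```text
clock: 29.85
eef_pos: [533.6, 137.6, 199.6]
eef_rot: [3.109, -0.669, 1.233]
wrist_force: [-3.1, -3.8, 7.7]
finger_gap: 0.1
finger_force: 3.8
```

Request:
move_arm --pt "-0.0006 0 0.0008 0" --pt "-0.0006 0 0.0008 0"

```text
clock: 30.05
eef_pos: [533.8, 137.5, 199.2]
eef_rot: [3.108, -0.669, 1.233]
wrist_force: [-5.6, -5.6, 13.4]
finger_gap: 0.5
finger_force: 6.2
```

Force is climbing to 13.4 N with little travel, so the stop is reached. I press a touch more to be sure, then release upward.

Request:
move_arm --pt "-0.0006 0 0.0008 0" --pt "-0.0006 0 0.0008 0" --pt "-0.0006 0 0.0008 0"

```text
clock: 30.35
eef_pos: [533.9, 137.5, 198.7]
eef_rot: [3.108, -0.67, 1.234]
wrist_force: [-8.9, -8.0, 18.0]
finger_gap: 0.3
finger_force: 8.7
```

Request:
move_arm --pt "0.005 0 -0.006 0" --pt "0.013 0 -0.015 0" --pt "0.022 0 -0.026 0" --pt "0.032 0 -0.042 0" --pt "0.035 0 -0.07 0" --pt "0.035 0 -0.11 0" --pt "0.03 0 -0.15 0" --pt "0.02 0 -0.19 0" --pt "0.02 0 -0.22 0" --pt "0.02 0 -0.22 0"

```text
clock: 31.35
eef_pos: [486.9, 24.6, 385.1]
eef_rot: [3.105, -0.668, 1.233]
wrist_force: [-0.2, 0.7, 0.3]
finger_gap: 0.4
finger_force: 0.0
```

```bash
python3 - <<'E'
from h import *
s,M=show(); print(s["wrist_force"])
a=viewer.camera("top");b=viewer.camera("side")
P=cloud(a);c0=a["z_map"]>0
q=mach(P.reshape(-1,3)).reshape(480,640,3)
m=c0&(P[...,2]>190)&(P[...,2]<260)&(a["frame"].max(2)<70)&(abs(q[...,1])<40)&(q[...,0]>-80)&(q[...,0]<0); w=q[m]; print("pad",len(w),w.mean(0) if len(w) else 0)
cv2.imwrite("pics/end.png",np.vstack([cv2.resize(a["frame"][130:350,150:530],(760,440))[:300],cv2.resize(b["frame"][220:360,180:440],(760,300))[:, :]]))
E
```

```text
t 31.35 j [-0.38 -0.02  1.6   0.67  1.55 -0.04] p [486.9  24.6 385.1]
x [0.26  0.741 0.619] y [ 0.935 -0.353  0.029] z [ 0.24   0.572 -0.785] lean 38.3 az 67.2
[-0.18950074  0.66988424  0.31969561]
pad 573 [-42.17153037   0.84605053 232.48089235]
```

View pics/end.png

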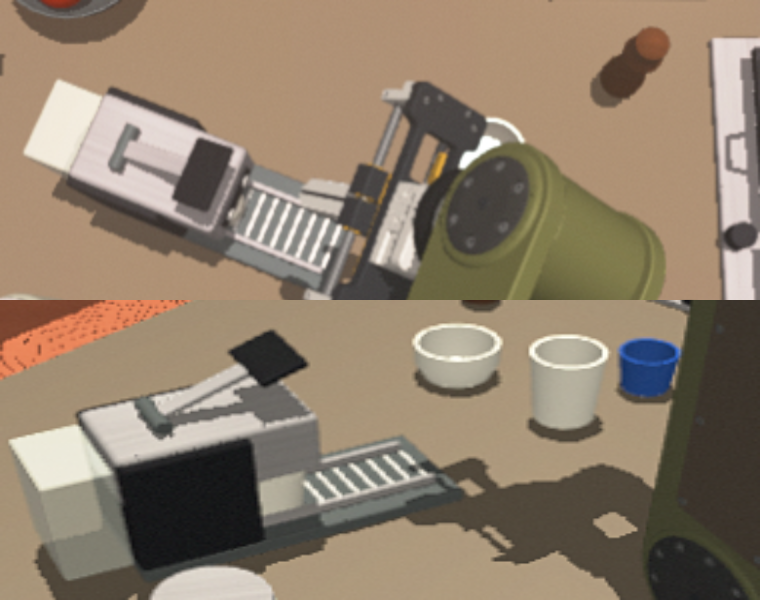

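The lever is back up: the pad at (205,172) stands at z 232, as at the start. The cup is home under the head at (283,490), the bystanders are unmoved, and the robot touches nothing.

```bash
python3 -c "
from cell import manip
print(manip.sign_off())"
```

```text
the job is handed in; nothing more can be done
None
```

The cup is home against the machine's body, the lever was pressed to its stop and sprang back up, and the job is handed in at about 31 s; the final slide was a push with the closed fingers after I let go at the tray front.

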